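Hang the hooked sleeve cup on the catch bin's rim under the light bar

TASK

Pick up the small steel cup that has its own hook strap and hang it by that hook over the near rim of the black bin under the light bar, roughly at the middle of that rim, so that the cup hangs upright on the outside of the bin. Lower it gently until you feel the hook resting on the rim before you let go, do not let it drop or press hard on the bin, and leave the plain tub, the reel and the bottle where they are.

Things in the scene. Friction and masses are not known exactly. Their poses are not given: they have to be found in the camera images.
- cup_center (a point): Centre, half-way up, of the loose steel cup with a hook (about 140 g, standing on the table): 45 mm in x, 50 mm in y (the width to grip), 60 mm high, walls 3 mm, open top. Its foot, the lowest 14 mm, is stepped out to 64 mm in y: fingertips must stay above it. Axes: x to the hook side (away from the robot at the start), z up. Grip across y, hand tilted back away from the hook.
- hook_tip (a point): Middle of the lower end of the hook prong; cup's axes. From the cup's centre it is 34 mm in x, 26 mm up. Hook: flat strap 24 mm wide, 3.5 mm thick, rising from the cup's +x wall, across and down. Slot 10 mm wide: from x = 22.5 mm (outer face of the cup's wall) to 32.5 mm (prong's inner face, outer face 36). Crosspiece: underside 48 mm, top 51.5 mm above the cup's centre.
- station: Fixed station. Origin on the table below the middle of the OUTER face of the black bin's near wall; x into the bin, away from the robot, y along the near rim, z up. Open bin x 0 to 110, y -85 to 85 mm, 100 mm high, walls 5 mm, clamped (holds 60 N) on a rear post. The clamp is set anew each time: rim 120 to 165 mm above the table, not reported; find it by touch or sight.
- bar_edge (a point): Middle of the lower near edge of the fixed light bar over the bin's near rim; station's axes. Bar: x 0 to 50 mm, y -235 to 235 mm from here, underside 260 mm above the table, 28 mm thick, on 16 mm posts at x = 25, y = +-215 mm (feet 90 x 50 mm, 8 high). An upright hand holding the cup at the rim strikes it: lean the hand back towards the robot by some 35 degrees.
- tub_center (a point): Centre of a loose plain steel tub without a hook, 55 x 55 mm, 50 mm high; to be left alone. Cup, tub and reel stand in three front places, in any order.
- reel_center (a point): Centre of a loose grey plastic reel, 72 mm across, 30 mm high; to be left alone.
- wash_center (a point): Centre of a loose white bottle, 56 mm across, 130 mm high; to be left alone.
Not all that is in view belongs to the job. Leave any purple look-alike of the part that bears cup_center alone.

How it is judged:
On the way, in this order (a step that is already met when the one before it is completed fails the run):
1. the cup is lifted off the table in the gripper (height (world z) of cup_center above 0.05 m and contact force between the fingers and cup above 1 N), for 0.1 s.
2. the hook is over the near rim and bears on it, while the cup is still held (x of hook_tip in the frame of station between 0.005 and 0.02 m and contact force between cup and station above 0.5 N and contact force between the fingers and cup above 0.5 N and linear speed of cup below 0.03 m/s), for 0.15 s.
At the end, for the whole second after the job is handed in: The cup hangs by its hook on the near rim: prong inside the bin (5 to 20 mm from the outer face of the near wall), within 50 mm of the rim's middle, cup outside the bin with its centre 60 to 125 mm above the table, upright within 0.2 rad, carried by the bin, at rest and released (x of hook_tip in the frame of station between 0.005 and 0.02 m and y of hook_tip in the frame of station between -0.05 and 0.05 m and x of cup_center in the frame of station below -0.015 m and height (world z) of cup_center between 0.06 and 0.125 m and angle between cup_center's own z axis and vertical below 0.2 rad and contact force between cup and station above 0.3 N and linear speed of cup below 0.02 m/s); the robot touches nothing.
It fails at once if the cup is dropped (moves faster than 0.35 m/s out of the fingers) (linear speed of cup above 0.35 m/s and not (contact force between the fingers and cup above 0.05 N)).
It fails at once if the cup is pressed on the bin or station with more than 25 N (contact force between cup and station above 25 N).
It fails at once if the plain tub is displaced by more than 30 mm (distance of tub_center from where it was at the start of the episode above 0.03 m).
It fails at once if the reel is displaced by more than 30 mm (distance of reel_center from where it was at the start of the episode above 0.03 m).
It fails at once if the bottle is displaced by more than 30 mm (distance of wash_center from where it was at the start of the episode above 0.03 m).
It also fails if it takes over 48 s, if anything falls off the work surface, if the arm or the gripper's body presses on something with over 40 N, if the wrist force passes 120 N, or if a joint passes its speed limit or range.

ROBOT

A 6-joint arm with a two-finger parallel gripper is mounted at the origin on the work surface. World frame = base frame: x ahead of the robot, y to its left, z up, the work surface at z = 0. Lengths are in m, angles in rad, forces in N, time in s.
With the tool pointing down it reaches from about 0.35 to 0.975 m from the base axis. Payload 4.9 kg.
Tool frame: the origin (TCP) lies between the finger pads; the fingertips stand 25 mm ahead of it and the grasp point (between the pads) lies 6 mm ahead of it (ctrl.tip_reach is the distance from the TCP to the fingertips, in m); z points along the fingers, y is the direction in which the jaws open and shut (so a half turn about z gives the same grasp; the last joint's range is limited). The gripper opens to 85 mm and grips with 20 to 120 N. Pads are 22 mm wide; open, the fingers measure 114 mm over their backs; the gripper's body (76 mm by 85 mm) begins 54 mm behind the grasp point. The pads swing forward as they close: fully open they stand 13 mm farther back than shut.
Start: joints at [-1.229, 0.053, 1.613, -0, 1.476, -0.119], TCP at [0.278, -0.56, 0.256] pointing down, gripper open.
Joint ranges: [-3.01, 3.01], [-1.01, 2.22], [0.06, 2.58], [-1.02, 4.17], [0.09, 2.62], [-3.14, 3.14]. Speed limits (rad/s): [2.57, 2.57, 3.14, 3.14, 3.14, 3.14].

INTERFACE

Orientations are given as a rotation vector (axis times angle).
In Python, from station import get_obs, get_image, camera_params, order, ctrl gives the robot as it stands.
- The arm moves only by the tool move_arm, never from a script. Its argument "deltas" is one flat list of numbers, 5 for each row, row after row: the opening, from -1 (shut) to 1 (fully open), so that 0 is half open, then the shift along the tool's x, y, z in m, then the turn about the tool's z in degrees. In form: [fingers, tx, ty, tz, turn, fingers, tx, ty, tz, turn, ...]. A call has 1 to 10 rows; each row is the pose to reach, as a shift and turn from the pose measured when the call began, along the tool's axes at that moment; what a row does not reach only later rows make up. A row lasts 1/10 s, in which the tool goes at most 50 mm and 8.59 degrees, less where a joint would pass 70% of its speed; a pose out of reach is approached as far as the arm can. A call with a gripper value outside its range is refused whole. The fingers move at their own pace and stop on an object; "force" is the grip in N (left out, the last holds). Time passes only in rows, so rows that repeat a pose let the fingers close. It gives the time, the measured TCP pose, the force and the opening at its end, in the units of the state.
- get_obs(): the state, without advancing time (a new reading comes with each control period).
- get_image(name): name is "side" or "top"; returns the picture (384x512x3 uint8, red, green, blue); there is no depth.
- camera_params(name): a dict with "camera_matrix" (3x3 intrinsics, pixels), "extrinsics" (4x4, takes a point from camera to world coordinates). Camera axes: x right, y up, looking along -z (the intrinsics and any distortion apply to the point x, -y, -z); pixel columns grow to the right and rows downward; lengths in m; the calibration is good to about 2 mm. A picture is of the moment at which its call begins. camera_params takes no time and is no camera call.
- order.finish_job(): hands the job in, once; it reports no verdict.
The state is a dict: "t": time; "q": joint angles; "dq": joint speeds; "effort": joint torques, N m; "tool_pos": TCP position; "tool_rot": TCP orientation; "contact_force": force on the tool from outside, world axes, zero at the start; "wrist_torque": the same for the moment, N m; "opening": finger opening in m.
Only numpy, scipy, OpenCV 4.12 (cv2) and the standard library are available. Lean on these libraries where they do the work, as an engineer would, in place of code of your own. Each camera call takes 0.05 s, during which the arm holds its last target. There are 200 camera calls.

## Working session

There is one attempt and no reset: what is moved stays moved. The work goes in short steps, Python scripts to look and compute and a tool call to move; the robot and the scene stay as the last step left them, time stands still between calls to the robot, and variables do not carry over. Pictures are saved under pics/ and viewed, about 8 in all and at most 12, crops included, and the job is handed in when it is done.

Besides the shell and the picture viewer there is one more tool, called after "Call:" as name(argument=value, ...) on one line, values as JSON. move_arm: Moves the arm, as the interface text tells. Its arguments: {"type":"object","properties":{"deltas":{"type":"array"},"force":{"type":"number"}},"required":["deltas"]}

```bash
mkdir -p pics; ls
python3 - <<'E'
from station import *
import cv2,numpy as np
o=get_obs();print(o)
print(ctrl.tip_reach)
for n in("side","top"):
    cv2.imwrite(f"pics/{n}0.png",get_image(n)[:,:,::-1]);print(n,camera_params(n))
E
```

```text
pics
{'t': 0.0, 'q': array([-1.22900752e+00,  5.33493325e-02,  1.61429939e+00,  8.74390668e-06,
        1.47600258e+00, -1.19014338e-01]), 'dq': array([ 6.91510574e-04, -4.20617654e-06,  1.46350909e-03,  7.60830628e-04,
       -1.23799184e-03,  6.46752668e-04]), 'effort': array([-2.36122207e-03, -3.93689311e+01, -3.70171666e+01, -2.30920614e-04,
        6.98844626e-03, -1.61411950e-06]), 'tool_pos': array([ 0.27771762, -0.55926731,  0.25506441]), 'tool_rot': array([-3.05658284e+00, -7.16972086e-01,  3.45639110e-04]), 'contact_force': array([ 0.29789164,  0.23590928, -0.00175628]), 'wrist_torque': array([-0.05609739, -0.01196575, -0.00568596]), 'opening': 0.08545493381173477}
0.025
side {'camera_matrix': array([[365.08707027,   0.        , 257.96956383],
       [  0.        , 365.08707027, 192.9188827 ],
       [  0.        ,   0.        ,   1.        ]]), 'extrinsics': array([[ 0.99418121,  0.06965577, -0.08216936,  0.53200193],
       [-0.10530373,  0.46776985, -0.87755484, -0.61518106],
       [-0.02269041,  0.88110127,  0.472383  ,  0.5739812 ],
       [ 0.        ,  0.        ,  0.        ,  1.        ]])}
top {'camera_matrix': array([[387.49452074,   0.        , 257.31614185],
       [  0.        , 387.49452074, 188.8083749 ],
       [  0.        ,   0.        ,   1.        ]]), 'extrinsics': array([[-0.01434255,  0.99004238, -0.14003709,  0.47303187],
       [-0.99988939, -0.01364965,  0.00590729,  0.11159917],
       [ 0.00393701,  0.14010632,  0.99012864,  1.08144349],
       [ 0.        ,  0.        ,  0.        ,  1.        ]])}
```

View pics/side0.png

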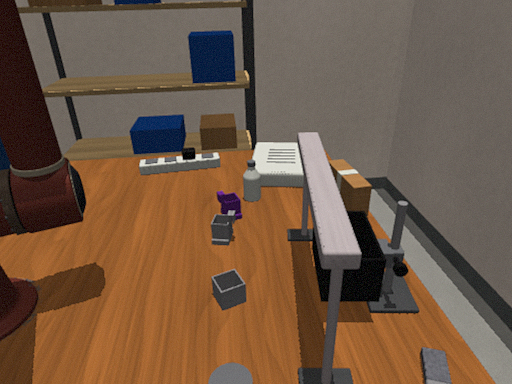

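View pics/top0.png

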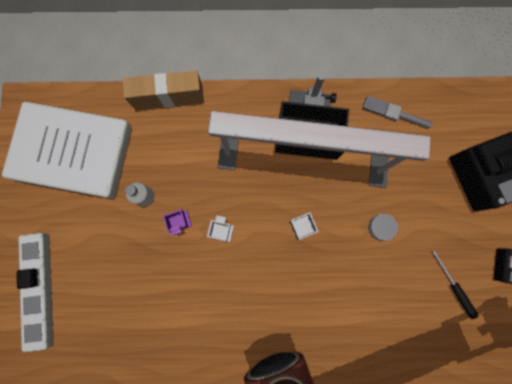

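Run:
```python
import station
from station import *
print([a for a in dir(ctrl) if a[0]!='_'],[a for a in dir(order) if a[0]!='_'],[a for a in dir(station) if a[0]!='_'])
```

```text
['MotionError', 'tip_reach'] ['finish_job'] ['camera_params', 'ctrl', 'get_image', 'get_obs', 'order']
```

The top view shows the cup at about (221,231) with its hook toward +x, the tub at (304,226), the reel at (384,227), the bottle at (139,194) and the purple decoy at (177,221). The black bin is under the bar, around (312,130). Next I'll zoom in on these.

```bash
cat > h.py <<'E'
from station import *
import cv2,numpy as np
from scipy.spatial.transform import Rotation as R
def ray(n,u,v):
    p=camera_params(n);K=p['camera_matrix'];E=p['extrinsics']
    d=np.array([(u-K[0,2])/K[0,0],-(v-K[1,2])/K[1,1],-1.]);return E[:3,3],E[:3,:3]@d
def at(n,u,v,z):
    o,d=ray(n,u,v);return o+d*(z-o[2])/d[2]
def px(n,P):
    p=camera_params(n);K=p['camera_matrix'];E=p['extrinsics']
    c=E[:3,:3].T@(np.asarray(P,float)-E[:3,3]);c=c*[1,-1,-1];q=K@c;return q[:2]/q[2]
def crop(im,u,v,w,h,s):
    return cv2.resize(im[v:v+h,u:u+w],None,fx=s,fy=s,interpolation=cv2.INTER_CUBIC)
E
python3 - <<'E'
from h import *
t=cv2.imread('pics/top0.png');s=cv2.imread('pics/side0.png')
a=crop(t,196,206,50,50,6);b=crop(s,200,200,50,50,6)
c=crop(t,205,95,230,100,2);d=crop(s,285,125,130,150,2)
M=np.zeros((600,760,3),np.uint8);M[:300,:300]=a;M[:300,300:600]=b;M[300:500,:460]=c;M[300:600,480:740]=d
cv2.imwrite('pics/m1.png',M)
E
```

```text
(no output)
```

View pics/m1.png

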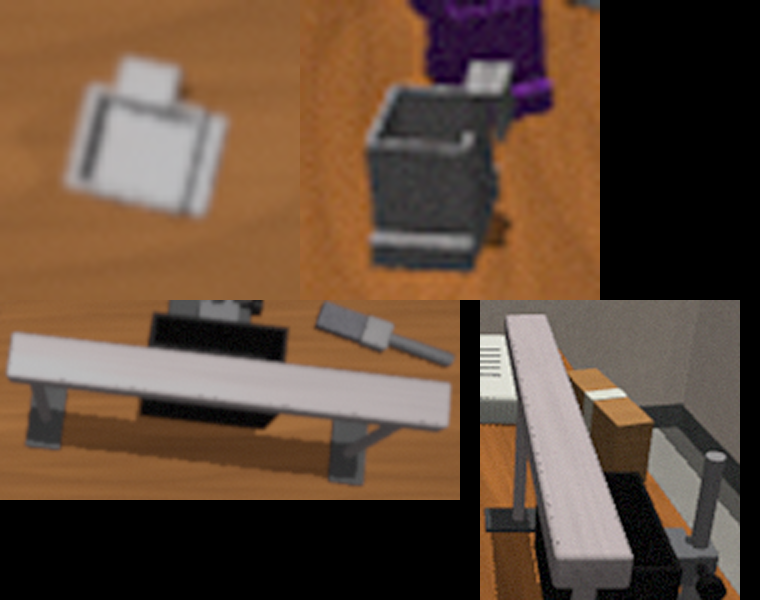

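The cup's hook points roughly to +x with some yaw, and the bin is partly hidden by the bar. I'll brighten the bin crops.

Run:
```python
from h import *
t=cv2.imread('pics/top0.png');s=cv2.imread('pics/side0.png')
g=lambda im:(255*(im/255.)**.35).astype(np.uint8)
c=crop(g(t),265,90,100,80,4);d=crop(g(s),300,195,100,115,5)
M=np.zeros((580,910,3),np.uint8);M[:320,:400]=c;M[:575,405:905]=d
cv2.imwrite('pics/m2.png',M[:,:800] if 0 else cv2.resize(M,None,fx=.87,fy=.87))
```

```text
(no output)
```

View pics/m2.png

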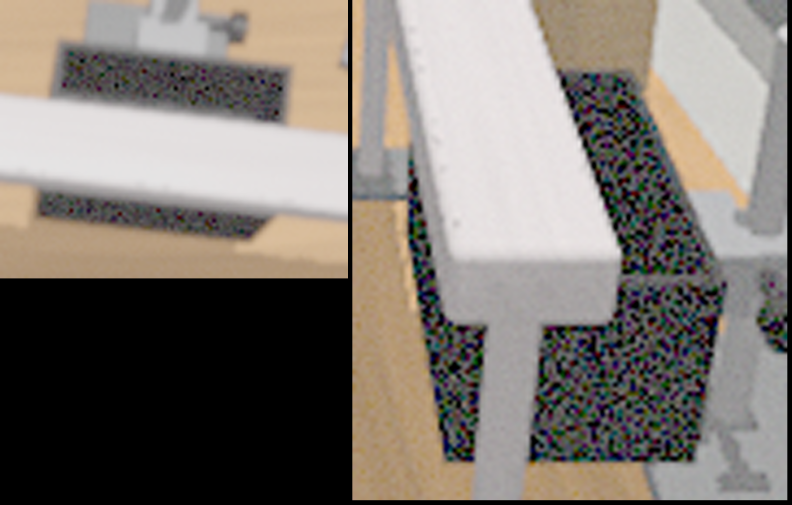

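```bash
cat >> h.py <<'E'
from scipy.optimize import least_squares
def fit(obs,x0,zfun=lambda p,z:z):
    # obs: (cam,u,v,localxyz); p=(x,y,yaw,zoff)
    def W(p,l):
        c,s=np.cos(p[2]),np.sin(p[2]);return np.array([p[0]+c*l[0]-s*l[1],p[1]+s*l[0]+c*l[1],l[2]+(p[3] if len(p)>3 else 0)])
    f=lambda p:np.concatenate([px(n,W(p,l))-(u,v) for n,u,v,l in obs])
    r=least_squares(f,x0,loss='soft_l1');return r.x,f(r.x).reshape(-1,2).round(1)
E
python3 - <<'E'
from h import *
T=lambda a,b:(196+a/6,206+b/6);S=lambda a,b:(200+(a-300)/6,200+b/6)
m=1e-3
o=[("top",*T(122,57),(36*m,12*m,81.5*m)),("top",*T(182,68),(36*m,-12*m,81.5*m)),("top",*T(228,115),(22.5*m,-32*m,14*m)),("top",*T(205,217),(-22.5*m,-32*m,14*m)),
("side",*S(370,265),(-22.5*m,-32*m,0)),("side",*S(472,268),(22.5*m,-32*m,0)),("side",*S(368,148),(-22.5*m,-25*m,60*m)),("side",*S(475,62),(19*m,12*m,81.5*m)),("side",*S(513,65),(36*m,12*m,81.5*m))]
print("cup",*fit(o,[.45,.2,0]))
A=lambda a,b:(265+a/3.48,90+b/3.48);B=lambda a,b:(300+(a-352)/4.35,195+b/4.35)
o=[("top",*A(58,42),(.11,.085,0)),("top",*A(291,67),(.11,-.085,0)),("top",*A(38,215),(0,.085,-.1)),("top",*A(243,238),(0,-.085,-.1)),
("side",*B(725,283),(.11,-.085,0)),("side",*B(447,461),(0,-.085,-.1)),("side",*B(694,461),(.11,-.085,-.1)),("side",*B(640,72),(.11,.085,0))]
p,r=fit(o,[.65,-.02,0,.14]);print("bin",p,r)
C=lambda a,b:(205+a/2,95+(b-300)/2)
for q,z in((C(12,333),.288),(C(450,382),.288),(C(8,378),.26),(C(447,428),.26)):
    w=at("top",*q,z);d=w[:2]-p[:2];c,s=np.cos(p[2]),np.sin(p[2]);print("bar",w,"station",c*d[0]+s*d[1],-s*d[0]+c*d[1])
for n,q,z in(("tub",(304,226),.05),("reel",(384,227),.03),("bottle",(139,194),.1),("purple",(177,221),.06)):print(n,at("top",*q,z))
E
```

```text
cup [ 0.50987424  0.20759311 -0.23673483] [[ 0.6 -0.5]
 [-0.4 -0.3]
 [-0.2 -0.1]
 [-0.1 -0.9]
 [ 0.2  0.3]
 [-0.2  0.9]
 [-0.8 -0.7]
 [-0.5 -0. ]
 [-0.5 -0.2]]
bin [ 0.7074003  -0.02476531 -0.14237721  0.15577721] [[-0.7 -2.7]
 [ 0.2 -1.4]
 [-2.1 -0.2]
 [ 1.3  1.1]
 [ 0.4  0.2]
 [-1.1  0.2]
 [ 0.1  0.8]
 [-1.1 -0.6]]
bar [0.7526713  0.20299279 0.288     ] station 0.012494811629542323 0.2318773237406521
bar [ 0.69288069 -0.25951719  0.288     ] station 0.01893781963334478 -0.23443682273772098
bar [0.71152738 0.21046055 0.26      ] station -0.029292446380747034 0.23343133108788044
bar [ 0.64936863 -0.26540623  0.26      ] station -0.02329833163610942 -0.24644049137049306
tub [ 0.51753999 -0.01699435  0.05      ]
reel [ 0.51263893 -0.23598737  0.03      ]
bottle [0.60263026 0.40762882 0.1       ]
purple [0.5349356  0.31788199 0.06      ]
```

Call:
move_arm(deltas=[1, 0.5, -0.286, -0.245, 34, 1, 0.5, -0.286, -0.245, 34, 1, 0.5, -0.286, -0.245, 34, 1, 0.5, -0.286, -0.245, 34, 1, 0.5, -0.286, -0.245, 34, 1, 0.5, -0.286, -0.245, 34, 1, 0.5, -0.286, -0.245, 34, 1, 0.5, -0.286, -0.245, 34, 1, 0.5, -0.286, -0.245, 34, 1, 0.5, -0.286, -0.245, 34])

```text
t: 1.1
tool_pos: [0.5345, -0.1759, 0.4518]
tool_rot: [-3.133, 0.208, 0.002]
contact_force: [0.8, 0.2, 0.5]
opening: 0.0851
```

Call:
move_arm(deltas=[1, 0.1, -0.104, -0.05, 0, 1, 0.1, -0.104, -0.05, 0, 1, 0.2, -0.104, -0.05, 0, 1, 0.25, -0.104, -0.05, 0, 1, 0.3, -0.104, -0.05, 0, 1, 0.35, -0.104, -0.05, 0, 1, 0.4, -0.104, -0.05, 0, 1, 0.45, -0.104, -0.05, 0, 1, 0.5, -0.104, -0.05, 0, 1, 0.5, -0.104, -0.05, 0])

```text
t: 2.1
tool_pos: [0.92, -0.1243, 0.4522]
tool_rot: [-3.131, 0.208, -0.001]
contact_force: [1.5, -0.6, -4.9]
opening: 0.0854
```

```bash
cat >> h.py <<'E'
def show():
    o=get_obs();M=R.from_rotvec(o['tool_rot']).as_matrix();np.set_printoptions(precision=4,suppress=True)
    print('t',o['t'],'pos',o['tool_pos'],'F',o['contact_force'],'open',o['opening']);print('q',o['q']);print(M);
    print('lean deg',np.degrees(np.arccos(-M[2,2])),'dir',np.arctan2(M[1,2],M[0,2]));return o,M
E
python3 -c "
from h import *
show()"
```

```text
t 2.1 pos [ 0.92   -0.1243  0.4522] F [ 1.5049 -0.6412 -4.9021] open 0.08542708011711099
q [-0.2154  0.9675  0.0715  0.0047  2.1025  1.4904]
[[ 0.9912 -0.1323  0.0009]
 [-0.1323 -0.9912  0.0039]
 [ 0.0004 -0.004  -1.    ]]
lean deg 0.22994159992762203 dir 1.3468518205145943
```

Call:
move_arm(deltas=[1, 0.05, 0, -0.02, 0, 1, 0.1, 0, -0.02, 0, 1, 0.15, 0, -0.02, 0, 1, 0.2, 0, -0.02, 0])

```text
t: 2.5
tool_pos: [0.9432, -0.1273, 0.4261]
tool_rot: [-3.133, 0.208, -0.059]
contact_force: [-0.1, -0.3, -0.2]
opening: 0.0854
```

```bash
python3 -c "
from h import *
show()"
```

```text
t 2.5 pos [ 0.9432 -0.1273  0.4261] F [-0.1477 -0.3229 -0.1574] open 0.08542215206495558
q [-0.2139  1.0059  0.055   0.0074  2.0434  1.4931]
[[ 0.9905 -0.1323  0.0378]
 [-0.1323 -0.9912 -0.0015]
 [ 0.0377 -0.0036 -0.9993]]
lean deg 2.168921130499797 dir -0.03867926466326485
```

Call:
move_arm(deltas=[1, 0.3, 0, 0, 0, 1, 0.3, 0, 0, 0, 1, 0.3, 0, 0, 0, 1, 0.3, 0, 0, 0, 1, 0.3, 0, 0, 0, 1, 0.3, 0, 0, 0])

```text
t: 3.1
tool_pos: [0.9789, -0.1317, 0.3633]
tool_rot: [3.131, -0.208, 0.114]
contact_force: [-0.1, -0.4, 0.1]
opening: 0.0853
```

```bash
python3 -c "
from h import *
show()"
```

```text
t 3.1 pos [ 0.9789 -0.1317  0.3633] F [-0.1142 -0.3666  0.0758] open 0.08525641471094308
q [-0.2113  1.0723  0.055   0.0098  1.9423  1.4963]
[[ 0.9886 -0.1324  0.0722]
 [-0.1323 -0.9912 -0.0062]
 [ 0.0724 -0.0034 -0.9974]]
lean deg 4.155350893897886 dir -0.08540267192975748
```

Call:
move_arm(deltas=[1, 0.4, 0, -0.4, 0, 1, 0.4, 0, -0.4, 0, 1, 0.4, 0, -0.4, 0, 1, 0.4, 0, -0.4, 0, 1, 0.4, 0, -0.4, 0, 1, 0.4, 0, -0.4, 0])

```text
t: 3.7
tool_pos: [0.9441, -0.1273, 0.4614]
tool_rot: [3.126, -0.208, 0.168]
contact_force: [0.1, 1.0, 0.2]
opening: 0.0855
```

```bash
python3 -c "
from h import *
show()"
```

```text
t 3.7 pos [ 0.9441 -0.1273  0.4614] F [0.1057 0.9597 0.2426] open 0.08545540103691412
q [-0.2152  0.9694  0.055   0.0133  2.0104  1.4948]
[[ 0.9854 -0.1324  0.1067]
 [-0.132  -0.9912 -0.011 ]
 [ 0.1072 -0.0032 -0.9942]]
lean deg 6.156178392738087 dir -0.102703499912549
```

Call:
move_arm(deltas=[1, 0.7, 0, -0.4, 0, 1, 0.7, 0, -0.4, 0, 1, 0.7, 0, -0.4, 0, 1, 0.7, 0, -0.4, 0, 1, 0.7, 0, -0.4, 0, 1, 0.7, 0, -0.4, 0, 1, 0.7, 0, -0.4, 0, 1, 0.7, 0, -0.4, 0, 1, 0.7, 0, -0.4, 0, 1, 0.7, 0, -0.4, 0])

```text
t: 4.7
tool_pos: [0.9296, -0.1253, 0.5049]
tool_rot: [3.121, -0.208, 0.221]
contact_force: [0.2, 0.0, 0.3]
opening: 0.0856
```

```bash
python3 -c "
from h import *
show()"
```

```text
t 4.7 pos [ 0.9296 -0.1253  0.5049] F [0.2447 0.0252 0.2642] open 0.08558914832019023
q [-0.2173  0.9223  0.0557  0.0167  2.0231  1.4948]
[[ 0.9813 -0.1324  0.1398]
 [-0.1315 -0.9912 -0.0155]
 [ 0.1406 -0.0032 -0.9901]]
lean deg 8.087331402316249 dir -0.11020761439731291
```

Call:
move_arm(deltas=[1, 0.7, 0, -0.4, 0, 1, 0.7, 0, -0.4, 0])

```text
t: 4.9
tool_pos: [0.9301, -0.1255, 0.5202]
tool_rot: [3.114, -0.207, 0.275]
contact_force: [0.3, 0.1, -0.0]
opening: 0.0852
```

Call:
move_arm(deltas=[1, 0.7, 0, -0.3, 0, 1, 0.7, 0, -0.3, 0, 1, 0.7, 0, -0.3, 0])

```text
t: 5.2
tool_pos: [0.9344, -0.126, 0.5291]
tool_rot: [3.107, -0.207, 0.328]
contact_force: [0.4, -0.7, 0.1]
opening: 0.0856
```

Call:
move_arm(deltas=[1, 0.7, 0, -0.3, 0, 1, 0.7, 0, -0.3, 0])

```text
t: 5.4
tool_pos: [0.9384, -0.1266, 0.5385]
tool_rot: [3.098, -0.207, 0.382]
contact_force: [-0.2, -0.6, 0.3]
opening: 0.0856
```

Call:
move_arm(deltas=[1, 0.7, 0, -0.3, 0, 1, 0.7, 0, -0.3, 0, 1, 0.7, 0, -0.3, 0])

```text
t: 5.7
tool_pos: [0.9387, -0.1266, 0.5543]
tool_rot: [3.089, -0.206, 0.436]
contact_force: [-0.8, 0.2, -0.1]
opening: 0.0856
```

```bash
python3 -c "
from h import *
show()"
```

```text
t 5.7 pos [ 0.9387 -0.1266  0.5543] F [-0.8191  0.1875 -0.1026] open 0.08555971317549224
q [-0.2198  0.8751  0.0555  0.0288  1.9316  1.4982]
[[ 0.9523 -0.1324  0.2748]
 [-0.1281 -0.9912 -0.0338]
 [ 0.2769 -0.003  -0.9609]]
lean deg 16.075425964625946 dir -0.12230028315433637
```

Call:
move_arm(deltas=[1, 0.7, 0, -0.15, 0, 1, 0.7, 0, -0.15, 0])

```text
t: 5.9
tool_pos: [0.9497, -0.128, 0.5532]
tool_rot: [3.078, -0.205, 0.491]
contact_force: [-0.2, -0.6, 0.2]
opening: 0.0851
```

Call:
move_arm(deltas=[1, 0.7, 0, -0.15, 0, 1, 0.7, 0, -0.15, 0])

```text
t: 6.1
tool_pos: [0.9592, -0.1293, 0.5535]
tool_rot: [3.067, -0.205, 0.542]
contact_force: [-0.5, -0.9, -0.0]
opening: 0.0855
```

Call:
move_arm(deltas=[1, 0.7, 0, -0.1, 0, 1, 0.7, 0, -0.1, 0])

```text
t: 6.3
tool_pos: [0.9697, -0.1307, 0.5529]
tool_rot: [3.055, -0.204, 0.595]
contact_force: [0.4, 0.0, 0.5]
opening: 0.0853
```

Call:
move_arm(deltas=[1, 0.7, 0, -0.1, 0, 1, 0.7, 0, -0.1, 0])

```text
t: 6.5
tool_pos: [0.9786, -0.1319, 0.5547]
tool_rot: [3.042, -0.203, 0.646]
contact_force: [0.0, -0.2, 0.3]
opening: 0.0849
```

Call:
move_arm(deltas=[1, 0.7, 0, -0.1, 0, 1, 0.7, 0, -0.1, 0])

```text
t: 6.7
tool_pos: [0.9858, -0.1328, 0.5601]
tool_rot: [3.028, -0.202, 0.7]
contact_force: [-0.0, -0.1, 0.4]
opening: 0.0855
```

Call:
move_arm(deltas=[1, 0.7, 0, -0.1, 0, 1, 0.7, 0, -0.1, 0])

```text
t: 6.9
tool_pos: [0.9915, -0.1336, 0.5684]
tool_rot: [3.013, -0.201, 0.755]
contact_force: [0.4, -0.8, -0.1]
opening: 0.0852
```

Call:
move_arm(deltas=[1, 0.7, 0, -0.1, 0, 1, 0.7, 0, -0.1, 0])

```text
t: 7.1
tool_pos: [0.9958, -0.1342, 0.579]
tool_rot: [2.996, -0.2, 0.81]
contact_force: [-0.3, -0.1, -0.8]
opening: 0.0853
```

```bash
python3 -c "
from h import *
show()"
```

```text
t 7.1 pos [ 0.9958 -0.1342  0.579 ] F [-0.3031 -0.1113 -0.7694] open 0.08526196408791478
q [-0.2196  0.8749  0.0557  0.0464  1.685   1.5025]
[[ 0.8562 -0.1324  0.4994]
 [-0.1158 -0.9912 -0.0642]
 [ 0.5035 -0.0028 -0.864 ]]
lean deg 30.233221675456285 dir -0.1279306158243391
```

```bash
cat >> h.py <<'E'
def go(*targets):
    o=get_obs();M=R.from_rotvec(o['tool_rot']).as_matrix()
    for t in targets: print(t,'->',(M.T@(np.array(t)-o['tool_pos'])).round(4))
E
python3 -c "
from h import *
go((.49,.207,.22),(.505,.207,.046))"
```

```text
(0.49, 0.207, 0.22) -> [-0.6534 -0.2702  0.0357]
(0.505, 0.207, 0.046) -> [-0.7282 -0.2717  0.1935]
```

Call:
move_arm(deltas=[0.7, -0.653, -0.27, 0.036, 0, 0.7, -0.653, -0.27, 0.036, 0, 0.7, -0.653, -0.27, 0.036, 0, 0.7, -0.653, -0.27, 0.036, 0, 0.7, -0.653, -0.27, 0.036, 0, 0.7, -0.653, -0.27, 0.036, 0, 0.7, -0.653, -0.27, 0.036, 0, 0.7, -0.653, -0.27, 0.036, 0, 0.7, -0.653, -0.27, 0.036, 0, 0.7, -0.653, -0.27, 0.036, 0])

```text
t: 8.1
tool_pos: [0.675, 0.0833, 0.3519]
tool_rot: [2.996, -0.201, 0.812]
contact_force: [0.3, 0.5, -0.1]
opening: 0.0723
```

```bash
python3 -c "
from h import *
show()
go((.49,.207,.15),(.505,.207,.046))"
```

```text
t 8.1 pos [0.675  0.0833 0.3519] F [ 0.2747  0.5445 -0.1011] open 0.07227318069966326
q [ 0.0463 -0.1397  1.699  -0.1     1.0619  1.7763]
[[ 0.8555 -0.1325  0.5006]
 [-0.116  -0.9912 -0.064 ]
 [ 0.5047 -0.0033 -0.8633]]
lean deg 30.3128285043064 dir -0.12724394809099646
(0.49, 0.207, 0.15) -> [-0.2745 -0.0974  0.0737]
(0.505, 0.207, 0.046) -> [-0.3141 -0.099   0.171 ]
```

Call:
move_arm(deltas=[0.7, -0.275, -0.097, 0.074, 0, 0.7, -0.275, -0.097, 0.074, 0, 0.7, -0.275, -0.097, 0.074, 0, 0.7, -0.275, -0.097, 0.074, 0, 0.7, -0.275, -0.097, 0.074, 0, 0.7, -0.275, -0.097, 0.074, 0, 0.7, -0.275, -0.097, 0.074, 0, 0.7, -0.275, -0.097, 0.074, 0])

```text
t: 8.9
tool_pos: [0.4888, 0.2071, 0.1489]
tool_rot: [2.996, -0.198, 0.811]
contact_force: [-0.1, 0.3, 0.8]
opening: 0.0726
```

Run:
```python
from h import *
show()
go((.505,.207,.070),(.505,.207,.046))
a=crop(get_image('side')[:,:,::-1],150,140,120,120,5);b=crop(get_image('top')[:,:,::-1],190,190,80,120,5)
M=np.zeros((600,1000,3),np.uint8);M[:,:600]=a;M[:,600:]=b
cv2.imwrite('pics/m3.png',cv2.resize(M,None,fx=.8,fy=.8))
```

```text
t 8.9 pos [0.4888 0.2071 0.1489] F [-0.1269  0.2956  0.7918] open 0.07264911923087825
q [ 0.3777 -0.3223  2.1968 -0.3384  0.8235  2.2554]
[[ 0.856  -0.1306  0.5003]
 [-0.1141 -0.9914 -0.0635]
 [ 0.5043 -0.0027 -0.8635]]
lean deg 30.284724197423397 dir -0.12625312297325528
(0.505, 0.207, 0.07) -> [-0.0259 -0.0018  0.0763]
(0.505, 0.207, 0.046) -> [-0.038  -0.0018  0.097 ]
```

View pics/m3.png

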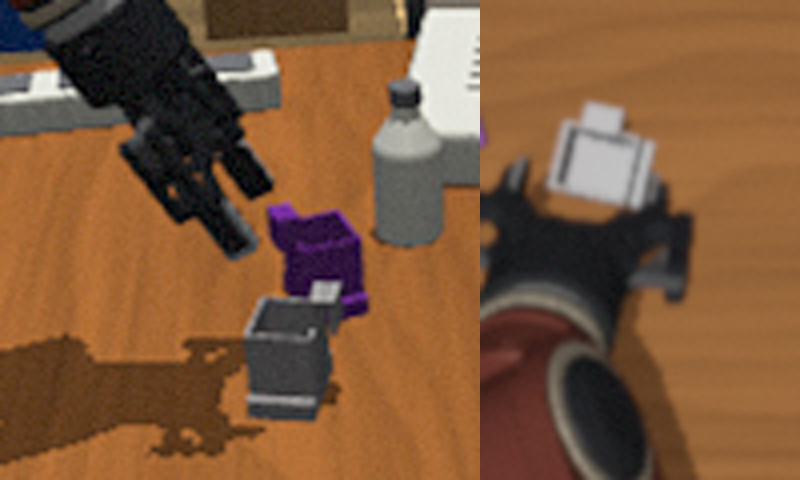

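Call:
move_arm(deltas=[0.7, -0.026, -0.002, 0.076, 0, 0.7, -0.026, -0.002, 0.076, 0, 0.7, -0.032, -0.002, 0.086, 0, 0.7, -0.038, -0.002, 0.097, 0, 0.7, -0.038, -0.002, 0.097, 0])

```text
t: 9.5
tool_pos: [0.5084, 0.2068, 0.049]
tool_rot: [2.995, -0.203, 0.817]
contact_force: [-0.2, 0.1, 0.4]
opening: 0.0726
```

Run:
```python
from h import *
show()
go((.505,.207,.046))
a=crop(get_image('side')[:,:,::-1],170,170,100,100,6)
cv2.imwrite('pics/m4.png',a)
```

```text
t 9.5 pos [0.5084 0.2068 0.049 ] F [-0.2131  0.0804  0.4064] open 0.0725672515221163
q [ 0.3612 -0.0952  2.203  -0.4353  0.5986  2.3751]
[[ 0.8536 -0.1335  0.5035]
 [-0.1174 -0.991  -0.0638]
 [ 0.5075 -0.0047 -0.8616]]
lean deg 30.498614966363043 dir -0.12600379668756845
(0.505, 0.207, 0.046) -> [-0.0045  0.0002  0.0008]
```

View pics/m4.png

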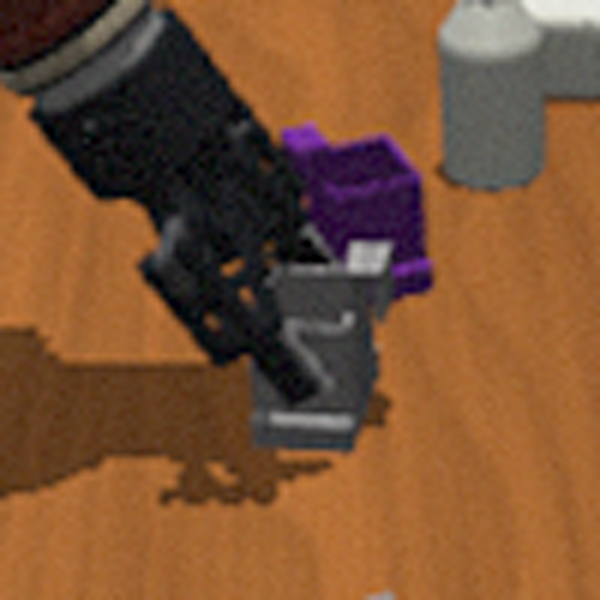

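The fingers straddle the cup, with the near fingertip at about (315,390), just above the foot at row 420. I'm closing the gripper.

Call:
move_arm(deltas=[0.3, -0.002, 0, 0, 0, 0, -0.002, 0, 0, 0, -0.3, -0.002, 0, 0, 0, -0.5, -0.002, 0, 0, 0, -0.6, -0.002, 0, 0, 0, -0.6, -0.002, 0, 0, 0], force=35)

```text
t: 10.15
tool_pos: [0.5087, 0.2081, 0.0512]
tool_rot: [2.995, -0.202, 0.826]
contact_force: [-2.3, 0.0, 6.5]
opening: 0.0503
```

Run:
```python
from h import *
o,M=show();p=o['tool_pos']
go(p+[0,0,.02],p+[0,0,.1])
```

```text
t 10.15 pos [0.5087 0.2081 0.0512] F [-2.2918  0.0441  6.4613] open 0.05025703724636606
q [ 0.3637 -0.0996  2.2037 -0.4382  0.5973  2.3786]
[[ 0.8509 -0.1321  0.5084]
 [-0.117  -0.9912 -0.0618]
 [ 0.5121 -0.0069 -0.8589]]
lean deg 30.804714998905176 dir -0.12094605755800446
[0.5087 0.2081 0.0712] -> [ 0.0102 -0.0001 -0.0172]
[0.5087 0.2081 0.1512] -> [ 0.0512 -0.0007 -0.0859]
```

Call:
move_arm(deltas=[-0.6, 0.005, 0, -0.008, 0, -0.6, 0.01, 0, -0.017, 0, -0.6, 0.02, 0, -0.034, 0, -0.6, 0.03, 0, -0.051, 0, -0.6, 0.041, 0, -0.069, 0, -0.6, 0.051, 0, -0.086, 0, -0.6, 0.06, 0, -0.1, 0, -0.6, 0.07, 0, -0.117, 0, -0.6, 0.07, 0, -0.117, 0], force=50)

```text
t: 11.05
tool_pos: [0.5102, 0.2077, 0.1917]
tool_rot: [2.995, -0.203, 0.835]
contact_force: [1.0, -0.3, -0.2]
opening: 0.0504
```

Run:
```python
from h import *
o,M=show()
a=crop(get_image('side')[:,:,::-1],200,120,80,100,6);b=crop(get_image('top')[:,:,::-1],190,180,60,80,6)
N=np.zeros((600,840,3),np.uint8);N[:,:480]=a;N[:480,480:]=b
cv2.imwrite('pics/m5.png',cv2.resize(N,None,fx=.95,fy=.95))
```

```text
t 11.05 pos [0.5102 0.2077 0.1917] F [ 0.9556 -0.314  -0.2304] open 0.05035661538574063
q [ 0.3616 -0.3306  2.1305 -0.3146  0.8741  2.2129]
[[ 0.8479 -0.1319  0.5135]
 [-0.1182 -0.9912 -0.0595]
 [ 0.5168 -0.0102 -0.856 ]]
lean deg 31.126261614476437 dir -0.11536197277940058
```

View pics/m5.png

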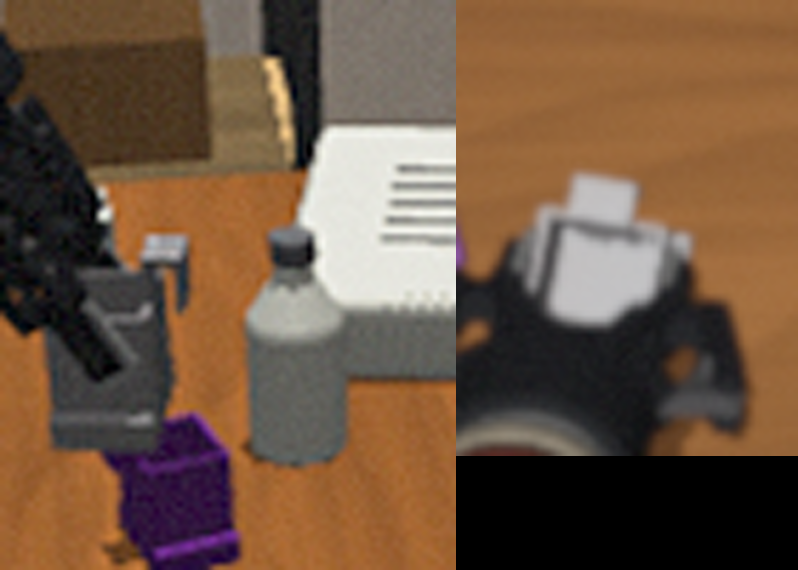

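Run:
```python
from h import *
m=1e-3
S=lambda a,b:(200+a/5.7,120+b/5.7);T=lambda a,b:(190+(a-456)/5.7,180+b/5.7)
o=[("side",*S(140,261),(19*m,-12*m,51.5*m)),("side",*S(187,262),(36*m,-12*m,51.5*m)),("side",*S(147,236),(19*m,12*m,51.5*m)),("side",*S(190,237),(36*m,12*m,51.5*m)),
("side",*S(50,448),(-22.5*m,-32*m,-30*m)),("side",*S(159,452),(22.5*m,-32*m,-30*m)),("top",*T(575,174),(36*m,12*m,51.5*m)),("top",*T(638,183),(36*m,-12*m,51.5*m))]
p,r=fit(o,[.51,.2,-.13,.17]);print(p,r)
t=get_obs()['tool_pos'];print('cup-tcp',p[[0,1,3]]-t)
```

```text
[ 0.51205059  0.20372483 -0.15297705  0.1699529 ] [[ 0.1 -0.2]
 [-1.1 -0.4]
 [ 0.1  0.2]
 [-0.6 -0. ]
 [ 0.2  0.8]
 [-0.7  0.1]
 [ 0.1 -1. ]
 [-0.2 -1. ]]
cup-tcp [ 0.00352571 -0.00333022 -0.01764677]
```

Run:
```python
from h import *
go((.6544,-.0172,.166))
```

```text
(0.6544, -0.0172, 0.166) -> [0.1394 0.2031 0.1065]
```

Call:
move_arm(deltas=[-0.6, 0.02, 0.03, 0.015, 0, -0.6, 0.04, 0.06, 0.03, 0, -0.6, 0.065, 0.095, 0.05, 0, -0.6, 0.085, 0.125, 0.065, 0, -0.6, 0.105, 0.155, 0.08, 0, -0.6, 0.125, 0.182, 0.095, 0, -0.6, 0.139, 0.203, 0.106, 0, -0.6, 0.139, 0.203, 0.106, 0, -0.6, 0.139, 0.203, 0.106, 0])

```text
t: 12.05
tool_pos: [0.6527, -0.0173, 0.1638]
tool_rot: [2.997, -0.204, 0.82]
contact_force: [-0.4, 1.0, -1.9]
opening: 0.0503
```

Run:
```python
from h import *
o,M=show()
g=lambda im:(255*(im/255.)**.5).astype(np.uint8)
a=crop(g(get_image('side')[:,:,::-1]),260,170,130,150,4)
cv2.imwrite('pics/m6.png',a)
go((.6544,-.0172,.163),(.6544,-.0172,.163)+np.array([np.cos(.132),-np.sin(.132),0])*.02)
```

```text
t 12.05 pos [ 0.6527 -0.0173  0.1638] F [-0.352   0.9553 -1.9022] open 0.05026107038685924
q [-0.1452 -0.073   1.9595  0.0186  0.7218  1.5511]
[[ 0.8528 -0.1336  0.5049]
 [-0.1188 -0.991  -0.0614]
 [ 0.5085 -0.0076 -0.861 ]]
lean deg 30.56903098951124 dir -0.12109868766869762
(0.6544, -0.0172, 0.163) -> [0.001  0.0004 0.002 ]
[ 0.6742 -0.0198  0.163 ] -> [0.0182 0.0004 0.0122]
```

View pics/m6.png

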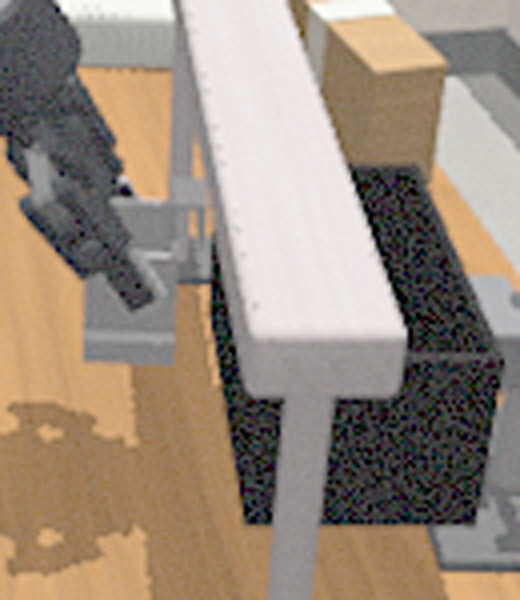

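Call:
move_arm(deltas=[-0.6, 0.004, 0, 0.003, 0, -0.6, 0.008, 0, 0.005, 0, -0.6, 0.012, 0, 0.008, 0, -0.6, 0.015, 0, 0.009, 0, -0.6, 0.015, 0, 0.009, 0])

```text
t: 12.6
tool_pos: [0.6706, -0.0187, 0.1646]
tool_rot: [2.997, -0.202, 0.822]
contact_force: [0.3, -0.6, -1.3]
opening: 0.05
```

Run:
```python
from h import *
o,M=show()
p=o['tool_pos']
e=np.array([np.cos(.132),-np.sin(.132),0])
for d in(.004,.008): q=p+e*d;q[2]=.163;go(q)
```

```text
t 12.6 pos [ 0.6706 -0.0187  0.1646] F [ 0.3091 -0.582  -1.31  ] open 0.04996496320446282
q [-0.1434 -0.031   1.9181  0.0183  0.7197  1.5516]
[[ 0.8522 -0.1322  0.5062]
 [-0.1176 -0.9912 -0.0609]
 [ 0.5098 -0.0076 -0.8603]]
lean deg 30.652344488741978 dir -0.1196850276781879
[ 0.6745 -0.0193  0.163 ] -> [0.0026 0.     0.0034]
[ 0.6785 -0.0198  0.163 ] -> [0.0061 0.     0.0054]
```

Call:
move_arm(deltas=[-0.6, 0.0015, 0, 0.002, 0, -0.6, 0.003, 0, 0.003, 0, -0.6, 0.004, 0, 0.004, 0, -0.6, 0.005, 0, 0.005, 0])

```text
t: 13.0
tool_pos: [0.6774, -0.0197, 0.1627]
tool_rot: [2.997, -0.202, 0.822]
contact_force: [0.3, -0.2, -0.6]
opening: 0.0502
```

Call:
move_arm(deltas=[-0.6, 0.001, 0, 0.001, 0, -0.6, 0.002, 0, 0.001, 0, -0.6, 0.002, 0, 0.001, 0])

```text
t: 13.3
tool_pos: [0.6798, -0.02, 0.163]
tool_rot: [2.997, -0.202, 0.822]
contact_force: [-0.2, -0.3, -1.4]
opening: 0.05
```

Run:
```python
from h import *
o,M=show()
```

```text
t 13.3 pos [ 0.6798 -0.02    0.163 ] F [-0.22   -0.2824 -1.3784] open 0.049978513147762124
q [-0.1433 -0.007   1.8974  0.0182  0.7164  1.5518]
[[ 0.8522 -0.1323  0.5062]
 [-0.1176 -0.9912 -0.0609]
 [ 0.5098 -0.0076 -0.8603]]
lean deg 30.651845104979298 dir -0.11983388668665956
```

Call:
move_arm(deltas=[-0.6, 0.001, 0, 0.0005, 0, -0.6, 0.002, 0, 0.001, 0, -0.6, 0.002, 0, 0.001, 0])

```text
t: 13.6
tool_pos: [0.6812, -0.0201, 0.1627]
tool_rot: [2.998, -0.201, 0.818]
contact_force: [-5.2, 0.4, 1.3]
opening: 0.0499
```

Call:
move_arm(deltas=[-0.6, 0.001, 0, 0.0005, 0, -0.6, 0.0015, 0, 0.001, 0, -0.6, 0.0015, 0, 0.001, 0])

```text
t: 13.9
tool_pos: [0.6814, -0.02, 0.1617]
tool_rot: [3.0, -0.2, 0.81]
contact_force: [-10.6, 1.4, 4.5]
opening: 0.0501
```

Run:
```python
from h import *
o,M=show()
go((.6785,-.0197,.163),(.6785,-.0197,.145))
```

```text
t 13.9 pos [ 0.6814 -0.02    0.1617] F [-10.5671   1.3541   4.4511] open 0.05012919075995205
q [-0.1428  0.0011  1.8898  0.0177  0.7237  1.5512]
[[ 0.8563 -0.1311  0.4995]
 [-0.1168 -0.9913 -0.06  ]
 [ 0.5031 -0.007  -0.8642]]
lean deg 30.206268566100942 dir -0.11953271600576125
(0.6785, -0.0197, 0.163) -> [-0.0018  0.0001 -0.0026]
(0.6785, -0.0197, 0.145) -> [-0.0109  0.0002  0.013 ]
```

Call:
move_arm(deltas=[-0.6, -0.002, 0, -0.0026, 0, -0.6, -0.002, 0, -0.0026, 0, -0.6, -0.002, 0, -0.0026, 0])

```text
t: 14.2
tool_pos: [0.6786, -0.0197, 0.1632]
tool_rot: [3.0, -0.2, 0.812]
contact_force: [0.0, 0.4, -0.9]
opening: 0.0499
```

Run:
```python
from h import *
o,M=show()
go((.6783,-.0197,.152),(.6783,-.0197,.142))
```

```text
t 14.2 pos [ 0.6786 -0.0197  0.1632] F [ 0.0084  0.3681 -0.9229] open 0.049939474564628786
q [-0.1429 -0.0077  1.896   0.0177  0.7255  1.5512]
[[ 0.8559 -0.1311  0.5002]
 [-0.1167 -0.9913 -0.0601]
 [ 0.5038 -0.0069 -0.8638]]
lean deg 30.25225773394754 dir -0.11957923528059371
(0.6783, -0.0197, 0.152) -> [-0.0059  0.0002  0.0096]
(0.6783, -0.0197, 0.142) -> [-0.0109  0.0002  0.0182]
```

Contact is gone. Lowering in small steps.

Call:
move_arm(deltas=[-0.6, -0.0015, 0, 0.0024, 0, -0.6, -0.003, 0, 0.0048, 0, -0.6, -0.0045, 0, 0.0072, 0, -0.6, -0.006, 0, 0.0096, 0, -0.6, -0.006, 0, 0.0096, 0])

```text
t: 14.7
tool_pos: [0.6778, -0.0195, 0.1509]
tool_rot: [3.0, -0.2, 0.809]
contact_force: [-1.0, -0.8, -1.3]
opening: 0.0499
```

Call:
move_arm(deltas=[-0.6, -0.001, 0, 0.0017, 0, -0.6, -0.002, 0, 0.0034, 0, -0.6, -0.003, 0, 0.005, 0, -0.6, -0.003, 0, 0.005, 0])

```text
t: 15.1
tool_pos: [0.6776, -0.0194, 0.1446]
tool_rot: [3.001, -0.2, 0.809]
contact_force: [-0.1, 0.9, -1.2]
opening: 0.0499
```

Run:
```python
from h import *
o,M=show()
go((.6783,-.0197,.134))
```

```text
t 15.1 pos [ 0.6776 -0.0194  0.1446] F [-0.1025  0.9213 -1.2016] open 0.04993528010908191
q [-0.1427  0.0139  1.9081  0.0182  0.6938  1.5505]
[[ 0.8569 -0.1311  0.4985]
 [-0.1168 -0.9913 -0.0599]
 [ 0.5021 -0.0069 -0.8648]]
lean deg 30.141019569324794 dir -0.11953164769605071
(0.6783, -0.0197, 0.134) -> [-0.0047  0.0003  0.0096]
```

Call:
move_arm(deltas=[-0.6, -0.0012, 0, 0.0024, 0, -0.6, -0.0024, 0, 0.0048, 0, -0.6, -0.0036, 0, 0.0072, 0, -0.6, -0.0036, 0, 0.0072, 0])

```text
t: 15.5
tool_pos: [0.6777, -0.0194, 0.1357]
tool_rot: [3.001, -0.2, 0.807]
contact_force: [-0.3, 0.1, -0.9]
opening: 0.0503
```

Run:
```python
from h import *
o,M=show()
go((.6783,-.0197,.134),(.6783,-.0197,.130))
```

```text
t 15.5 pos [ 0.6777 -0.0194  0.1357] F [-0.3492  0.1092 -0.9094] open 0.0502919115851081
q [-0.1426  0.0262  1.9118  0.0184  0.679   1.5503]
[[ 0.8575 -0.1311  0.4975]
 [-0.1169 -0.9913 -0.0597]
 [ 0.501  -0.007  -0.8654]]
lean deg 30.068368337487904 dir -0.11950011569868156
(0.6783, -0.0197, 0.134) -> [-0.0003  0.0003  0.0018]
(0.6783, -0.0197, 0.13) -> [-0.0023  0.0003  0.0053]
```

Call:
move_arm(deltas=[-0.6, -0.0005, 0, 0.001, 0, -0.6, -0.001, 0, 0.002, 0, -0.6, -0.001, 0, 0.0025, 0])

```text
t: 15.8
tool_pos: [0.678, -0.0194, 0.1329]
tool_rot: [3.001, -0.2, 0.806]
contact_force: [0.4, -0.1, -1.0]
opening: 0.0498
```

Call:
move_arm(deltas=[-0.6, -0.0005, 0, 0.001, 0, -0.6, -0.001, 0, 0.002, 0, -0.6, -0.001, 0, 0.002, 0])

```text
t: 16.1
tool_pos: [0.6784, -0.0195, 0.131]
tool_rot: [3.001, -0.2, 0.808]
contact_force: [0.9, 0.1, -0.1]
opening: 0.0498
```

Call:
move_arm(deltas=[-0.6, -0.0005, 0, 0.001, 0, -0.6, -0.001, 0, 0.0015, 0, -0.6, -0.001, 0, 0.0015, 0])

```text
t: 16.4
tool_pos: [0.6792, -0.0195, 0.1307]
tool_rot: [3.0, -0.2, 0.812]
contact_force: [-1.9, 0.6, 4.5]
opening: 0.0499
```

Call:
move_arm(deltas=[-0.6, -0.001, 0, 0.0006, 0, -0.6, -0.001, 0, 0.0006, 0, -0.6, -0.001, 0, 0.0006, 0])

```text
t: 16.7
tool_pos: [0.6792, -0.0195, 0.1306]
tool_rot: [2.999, -0.2, 0.814]
contact_force: [-1.1, 1.4, 5.0]
opening: 0.0499
```

Run:
```python
from h import *
o,M=show()
g=lambda im:(255*(im/255.)**.5).astype(np.uint8)
a=crop(g(get_image('side')[:,:,::-1]),260,170,130,150,4)
cv2.imwrite('pics/m7.png',a);print(get_obs()['contact_force'])
```

```text
t 16.7 pos [ 0.6792 -0.0195  0.1306] F [-1.1143  1.4113  4.9664] open 0.0499452834027035
q [-0.1424  0.035   1.9137  0.0187  0.6631  1.55  ]
[[ 0.855  -0.131   0.5019]
 [-0.1165 -0.9914 -0.0604]
 [ 0.5055 -0.0068 -0.8628]]
lean deg 30.36440271263675 dir -0.1196785660634386
[-2.1187  1.2952  4.6262]
```

View pics/m7.png

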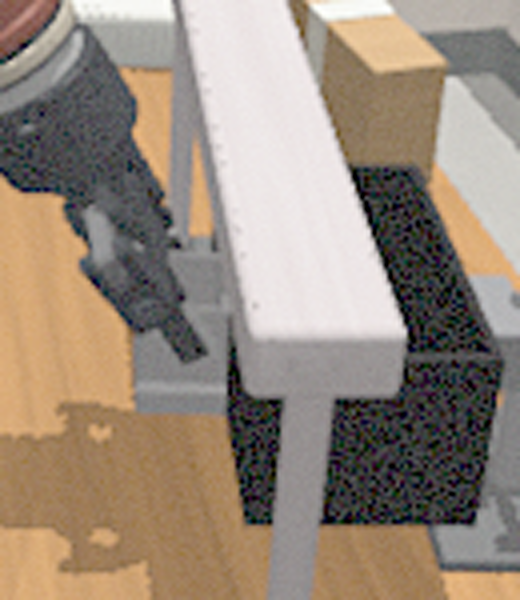

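The cup is flush against the near wall with its hook seated. The arm carries a steady load of about 5 N, so I'm releasing.

Call:
move_arm(deltas=[-0.4, 0, 0, 0, 0, 0.1, 0, 0, 0, 0, 0.2, 0, 0, 0, 0, 0.3, 0, 0, 0, 0, 0.45, 0, 0, 0, 0, 0.6, 0, 0, 0, 0, 0.7, 0, 0, 0, 0, 0.7, 0, 0, 0, 0], force=20)

```text
t: 17.55
tool_pos: [0.6792, -0.0195, 0.1304]
tool_rot: [2.999, -0.2, 0.814]
contact_force: [-0.9, -0.1, -0.5]
opening: 0.0726
```

Run:
```python
from h import *
o,M=show()
g=lambda im:(255*(im/255.)**.5).astype(np.uint8)
a=crop(g(get_image('side')[:,:,::-1]),260,170,130,150,4)
cv2.imwrite('pics/m8.png',a)
```

```text
t 17.55 pos [ 0.6792 -0.0195  0.1304] F [-0.8506 -0.1082 -0.5466] open 0.07255192202012653
q [-0.1425  0.0352  1.9137  0.0187  0.6632  1.55  ]
[[ 0.8551 -0.131   0.5017]
 [-0.1165 -0.9914 -0.0603]
 [ 0.5053 -0.0069 -0.8629]]
lean deg 30.351485479006453 dir -0.11964585357001341
```

View pics/m8.png

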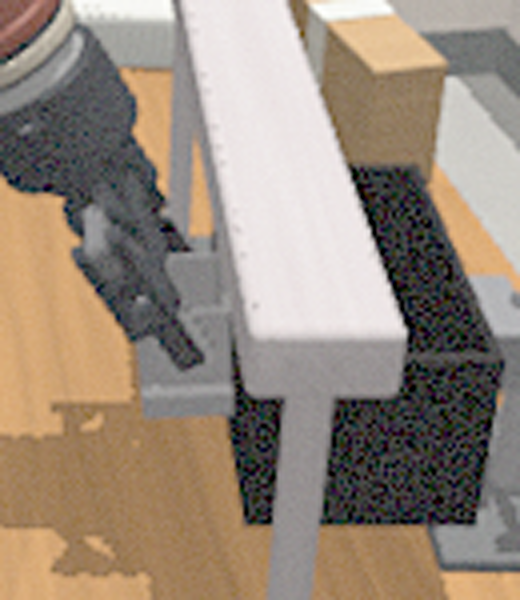

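The cup hangs released and the wrist load is back to zero. I'm retreating along the tool axis.

Call:
move_arm(deltas=[0.7, 0, 0, -0.01, 0, 0.7, 0, 0, -0.02, 0, 0.7, 0, 0, -0.035, 0, 0.7, 0, 0, -0.055, 0, 0.7, 0, 0, -0.08, 0, 0.7, 0, 0, -0.11, 0, 0.7, 0, 0, -0.14, 0, 0.7, -0.02, 0, -0.16, 0, 0.7, -0.02, 0, -0.16, 0])

```text
t: 18.5
tool_pos: [0.5809, -0.0072, 0.2622]
tool_rot: [2.996, -0.199, 0.822]
contact_force: [0.8, -1.4, -0.0]
opening: 0.0723
```

Run:
```python
from h import *
o,M=show()
g=lambda im:(255*(im/255.)**.5).astype(np.uint8)
s=get_image('side')[:,:,::-1];t=get_image('top')[:,:,::-1]
a=crop(g(s),260,170,100,150,4);b=cv2.resize(t[80:280,110:420],None,fx=1.25,fy=1.25)
N=np.zeros((600,800,3),np.uint8);N[:,:400]=a;N[:250,405:405+387]=b[:,:387]
cv2.imwrite('pics/m9.png',N)
```

```text
t 18.5 pos [ 0.5809 -0.0072  0.2622] F [ 0.7874 -1.3659 -0.0441] open 0.07234105031759845
q [-0.1465 -0.3633  2.033   0.0171  0.9367  1.5508]
[[ 0.8523 -0.1306  0.5065]
 [-0.1158 -0.9914 -0.0608]
 [ 0.5101 -0.0068 -0.8601]]
lean deg 30.67420935973195 dir -0.11945012456741813
```

View pics/m9.png

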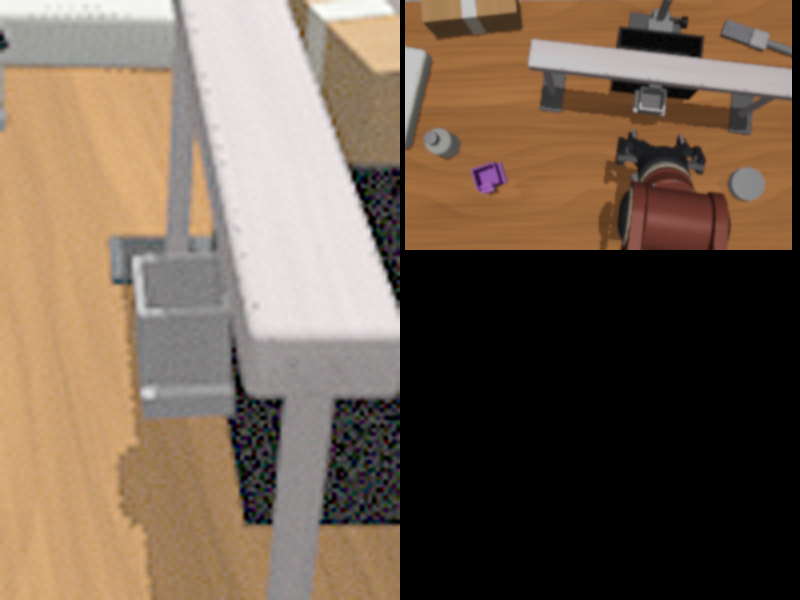

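The cup hangs upright and still at mid-rim, the hand is clear, and the bottle and reel look unmoved. Handing in.

```bash
python3 -c "
from station import *
print(order.finish_job())"
```

```text
the job is handed in; nothing more can be done
None
```

The steel cup is hanging by its hook on the near rim of the black bin, close to the middle, and I handed the job in at about 18.5 s. No verdict was reported.

- **Leaning the hand:** the moves have no command for tilting the hand. I pushed the arm against its reach limit in small steps until the hand leaned back about 30 degrees. That is less than the suggested 35, but it cleared the light bar. Joint 3 read 0.055 while I did this, just under its listed lower limit of 0.06, and nothing was reported.
- **Grip and approach:** I gripped the cup just above its foot. I then touched its wall to the outside of the bin to find it, pressing with up to about 11 N, and backed off about 2.5 mm.
- **Lowering and release:** I lowered the cup until the hook rested on the rim, with a steady load of about 5 to 6 N. The contact height puts the rim at about 159 mm, against 156 mm from the pictures. I then opened the gripper and backed away.

**Last checks:** the final pictures show the cup upright outside the near wall. The wrist force is about zero and the hand is clear. I estimate the cup's centre at about 110 mm above the table. The bottle and reel look unmoved. The arm hid the tub in the last top picture, so I did not check its position again, though the arm passed well above it.

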